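Set the drinks warmer's programme selector and start it

TASK

On the drinks warmer, push the selector's tab round with your fingertips, without taking it between the fingers, until it points at the middle of the cross-shaped mark. Then press the start key in the middle of the selector fully down and let it come up again. Leave the selector pointing at the cross, and do not disturb the mug on the warmer or the other things standing about.

Things in the scene. Friction and masses are not known exactly. Their poses are not given: they have to be found in the camera images.
- warmer: white drinks warmer, fixed, 40 mm high: a round panel of radius 118 mm with the selector at its centre, behind it a smaller round end (radius 71 mm, centre 190 mm along +x) with the mug's dark warming plate. Origin on the selector's axis at worktop level; x points to the warming plate, z up. Four black marks stand on the panel at -75, -25, 25 and 75 degrees from +x; which is where varies.
- selector (a joint): angle of the selector about its vertical axis (rad, anticlockwise from above positive; at 0 the tab points along the warmer's -x, towards the robot; starts within 0.7 of 0). No clicks, no spring: it drags lightly (about 2 N at the tab) and stays where it is left. It turns up to 6.2 rad either way, so every mark can be reached both ways round.
- tab_tip (a point): middle of the outer end of the tab, 76 mm from the axis, 56 mm above the worktop; its frame turns with the selector, the tab points along its -x. The selector is a steel collar of radius 38 mm (top at 62 mm) with one black upright fin, the tab, sticking out radially to 76 mm from the axis, 10 mm thick, underside 45 mm and top 67 mm above the worktop (5 and 27 mm above the panel).
- start_key (a joint): travel of the start key (m): 0 up, 0.006 fully down. Sprung: it begins to move at 1 N, is fully down at 4 N and comes up by itself.
- key_top (a point): centre of the top of the start key, a round black key of radius 18 mm in the middle of the selector on its axis; its top is 73 mm above the worktop when up, 11 mm above the collar. It is pressed straight down and does not turn with the selector.
- mark_cross: flat black raised mark on the warmer's white panel, 2.5 mm high, origin at the middle of its underside, 95 mm from the selector's axis; a plus-shaped cross, 28 mm across with arms 8 mm wide. This is the mark to point at.
- mark_disc: flat black raised mark on the warmer's white panel, 2.5 mm high, origin at the middle of its underside, 95 mm from the selector's axis; a filled round disc of 26 mm diameter.
- mark_bar: flat black raised mark on the warmer's white panel, 2.5 mm high, origin at the middle of its underside, 95 mm from the selector's axis; a single straight bar, 28 by 8 mm, long along the warmer's y.
- mark_frame: flat black raised mark on the warmer's white panel, 2.5 mm high, origin at the middle of its underside, 95 mm from the selector's axis; an empty square frame of 26 mm side.
- mug: light blue mug with handle, 96 x 126 x 93 mm, loose on the warming plate (48 mm above the worktop), origin at the middle of its underside. Leave it alone.
- salt_shaker: salt shaker, 44 x 44 x 90 mm, loose on the worktop, origin at its underside. Leave it alone.
- spice_jar: spice jar with dark lid, 41 x 41 x 105 mm, loose on the worktop, origin at its underside. Leave it alone.
- teaspoon_b: teaspoon, 132 x 26 x 9 mm, loose on the worktop to the right of the warmer, origin at its underside. Leave it alone.

How it is judged:
On the way, in this order (a step that is already met when the one before it is completed fails the run):
1. the tab is pushed round and rests pointing at the cross-shaped mark (y of mark_cross in the frame of tab_tip between -0.012 and 0.012 m and x of mark_cross in the frame of tab_tip below 0 m and velocity of joint selector between -0.05 and 0.05 rad/s), for 0.3 s.
2. the start key is pressed fully down with the tab still pointing at the cross (y of mark_cross in the frame of tab_tip between -0.012 and 0.012 m and x of mark_cross in the frame of tab_tip below 0 m and value of joint start_key above 0.005 m), for 0.05 s.
At the end, for the whole second after the job is handed in: The tab points at the cross-shaped mark (its centre line passes within 12 mm of the middle of the mark, about 7 degrees), the selector is at rest, the start key is up again, and the mug stands upright and still on its plate (all of step 1 and value of joint start_key below 0.0015 m and angle between mug's own z axis and vertical below 0.1 rad and linear speed of mug below 0.02 m/s); the robot touches nothing.
It fails at once if the start key is pressed while the tab does not point at the cross (value of joint start_key above 0.004 m and not (y of mark_cross in the frame of tab_tip between -0.012 and 0.012 m and x of mark_cross in the frame of tab_tip below 0 m)).
It fails at once if the tab is taken between the fingers (y of the grasp point in the frame of tab_tip between -0.008 and 0.008 m and x of the grasp point in the frame of tab_tip between -0.008 and 0.042 m and z of the grasp point in the frame of tab_tip below 0.021 m).
It fails at once if the mug is moved (more than 20 mm), lifted or tipped (distance of mug from where it was at the start of the episode above 0.02 m or angle between mug's own z axis and vertical above 0.3 rad).
It fails at once if the salt shaker, spice jar or teaspoon is moved more than 20 mm (distance of any of salt_shaker, spice_jar, teaspoon_b from where it was at the start of the episode above 0.02 m).
It also fails if it takes over 53 s, if anything falls off the work surface, if the arm or the gripper's body presses on something with over 40 N, if the wrist force passes 120 N, or if a joint passes its speed limit or range.

ROBOT

A 6-joint arm with a two-finger parallel gripper is mounted at the origin on a cart in front of the work surface, level with it; the furniture and walls round the work are solid. World frame = base frame: x ahead of the robot, y to its left, z up, the work surface at z = 0. Lengths are in m, angles in rad, forces in N, time in s.
With the tool pointing down it reaches from about 0.4 to 0.925 m from the base axis. Payload 12.5 kg.
Tool frame: the origin (TCP) lies midway between the tips of the shut fingers; the grasp point (between the pads) lies 19 mm behind it; z points along the fingers, y is the line along which they close (so a half turn about z gives the same grasp; the last joint's range is limited). The gripper opens to 95 mm and grips with 3 to 60 N. Pads are 20 mm wide; open, the fingers measure 119 mm over their backs; the gripper's body (75 mm by 180 mm) begins 59 mm behind the grasp point.
Start: joints at [-1.421, 0.491, 1.559, -0, 1.092, -0.106], TCP at [0.158, -0.605, 0.215] pointing down, gripper open.
Joint ranges: [-3.1, 3.1], [-0.84, 2.19], [0.05, 2.79], [-1.13, 4.28], [0.06, 2.93], [-2.69, 2.69]. Speed limits (rad/s): [2.22, 2.22, 2.79, 3.14, 3.14, 3.14].

INTERFACE

Orientations are given as a unit quaternion [w, x, y, z].
In Python, from bench import arm, viewer, nets gives the robot as it stands. The module is installed in compiled form; this text tells all that it offers.
- The arm moves only by the tool play_rows, never from a script. Its argument "moves" is a list of rows, each a list of 7 numbers: the turn, a rotation vector about the tool's x, y, z in units of 180 degrees (1.0 is 180 degrees), then the shift along the tool's x, y, z in units of 0.08 m (1.0 is 0.08 m), then the gripper command: -1 is shut, 1 is fully open, values between are in proportion. In form: [[wx, wy, wz, dx, dy, dz, hand], ...]. A call has 1 to 5 rows; each row shifts and turns the commanded pose from where the row before left it, along the tool's axes as they then stand; what a row does not reach is not made up. A row lasts 1/10 s, in which the tool goes at most 50 mm and 8.59 degrees, less where a joint would pass 70% of its speed; a pose out of reach is approached as far as the arm can. A call with a number of a shift or a turn outside -1 to 1 is refused whole. A call with a gripper value outside its range is refused whole. The fingers move at their own pace and stop on an object; the grip force is fixed at half the most. Time passes only in rows, so rows that do not move let the fingers close. It gives the time, the measured TCP pose, the force, the opening and the grip force at its end, in the units of the state.
- arm.get_state(): the state, without advancing time (a new reading comes with each control period).
- viewer.camera(name): name is "scene" or "top" or "wrist"; returns (picture, depth): 480x640x3 uint8, red, green, blue; 480x640 float32, m along the optical axis (not along the pixel's ray), 0 where there is no reading.
- viewer.get_calibration(name): a dict with "mtx" (3x3 intrinsics, pixels), "pose" (4x4, takes a point from camera to world coordinates); the wrist camera has in their place "tool_from_camera" (4x4, takes a point from camera to tool coordinates, whose origin is the TCP and whose axes are the flange's). Camera axes: x right, y up, looking along -z (the intrinsics and any distortion apply to the point x, -y, -z); pixel columns grow to the right and rows downward; lengths in m; the calibration is good to about 2 mm. A picture is of the moment at which its call begins: read the wrist's pose just before it. get_calibration takes no time and is no camera call.
- arm.job_done(): hands the job in; it is judged then, once.
Trained networks look in the newest picture that a camera, given by its name, has taken for a name from the list of things; names that differ only in an ending like _2 or _b are one class to them, and where a whole thing is asked for, a point or a joint stands for the part that bears it (a point fixed in the world has none). Each returns a list of dicts, best first, with "score" (0 to 1); they miss things now and then, are a little off and sometimes report something else, mostly with a low value. They report only what shows in the picture. A call takes as long as a camera call.
- nets.outline_of(camera, target): "mask" (480x640 bool, what is visible of it) and "uv" ([column, row] in pixels, amid what is visible of it).
- nets.landmark_of(camera, target): "uv" ([column, row] in pixels: a listed point, or the origin of a listed thing).
The state is a dict: "clock": time; "joints": joint angles; "dq": joint speeds; "joint_efforts": joint torques, N m; "position": TCP position; "tcp_rot": TCP orientation; "wrist_force": force on the tool from outside, world axes, zero at the start; "ft_torque": the same for the moment, N m; "gripper_width": finger opening in m; "finger_force": force on a finger pad.
Only numpy, scipy, OpenCV 4.12 (cv2) and the standard library are available. Lean on these libraries where they do the work, as an engineer would, in place of code of your own. Each camera call takes 0.05 s, during which the arm holds its last target. There are 200 camera calls.

## Working session

There is one attempt and no reset: what is moved stays moved. The work goes in short steps, Python scripts to look and compute and a tool call to move; the robot and the scene stay as the last step left them, time stands still between calls to the robot, and variables do not carry over. Pictures are saved under pics/ and viewed, at most 10 in all, crops included, and the job is handed in when it is done.

Besides the shell and the picture viewer there is one more tool, called after "Call:" as a command line: name --pt "numbers of a row" for each row, then --argument value for the rest. play_rows: Moves the arm, as the interface text tells. Shifts and turns lie within -1 to 1; 1 stands for 0.08 m of shift or 180 degrees of turn. Its arguments: {"type":"object","properties":{"moves":{"type":"array","items":{"type":"array","items":{"type":"number"}}}},"required":["moves"]}

```bash
mkdir -p pics; cat > h.py <<'E'
import numpy as np, cv2
from bench import arm, viewer, nets
from scipy.spatial.transform import Rotation as R
def world(cal,uv,z=None,depth=None,pose=None):
    K=cal["mtx"];P=cal["pose"] if pose is None else pose
    r=np.array([(uv[0]-K[0,2])/K[0,0],-(uv[1]-K[1,2])/K[1,1],-1.])
    d=P[:3,:3]@r;o=P[:3,3]
    t=depth if depth is not None else (z-o[2])/d[2]
    return o+t*d
E
python3 - <<'E'
from h import *
s=arm.get_state();print(s["clock"],s["position"],s["tcp_rot"],s["joints"],s["gripper_width"])
for c in("top","scene"):
    p,d=viewer.camera(c);cv2.imwrite(f"pics/{c}0.png",p[...,::-1]);cal=viewer.get_calibration(c)
    print(c,cal["pose"][:3,3])
    for n,z in (("warmer",0),("mark_cross",.042),("mark_disc",.042),("mark_bar",.042),("mark_frame",.042),("key_top",.073),("tab_tip",.056),("mug",.048),("salt_shaker",0),("spice_jar",0),("teaspoon_b",0)):
        l=nets.landmark_of(c,n)
        for q in l[:2]: print(n,round(q["score"],2),np.round(q["uv"]),world(cal,q["uv"],z=z).round(4))
E
```

```text
0.0 [ 0.1581203  -0.60440369  0.21402309] [-5.98029584e-04  9.91833578e-01  1.27537432e-01 -1.87914268e-05] [-1.42059226e+00  4.91611423e-01  1.55946815e+00 -1.22622220e-05
  1.09170968e+00 -1.05561797e-01] 0.09496720169369756
top [ 0.42294063 -0.25927125  1.31767891]
warmer 0.61 [348. 272.] [ 0.4906 -0.3102  0.    ]
mark_cross 0.66 [370. 237.] [ 0.5675 -0.361   0.042 ]
mark_disc 0.52 [370. 236.] [ 0.5688 -0.3619  0.042 ]
mark_bar 0.44 [310. 254.] [ 0.5302 -0.2248  0.042 ]
mark_frame 0.63 [332. 234.] [ 0.5744 -0.2759  0.042 ]
key_top 0.55 [351. 269.] [ 0.4948 -0.3154  0.073 ]
tab_tip 0.76 [338. 308.] [ 0.4097 -0.2864  0.056 ]
mug 0.82 [361. 189.] [ 0.6746 -0.3437  0.048 ]
spice_jar 0.82 [225. 319.] [ 0.3899 -0.0271  0.    ]
scene [-0.4245635   0.45010299  0.67674045]
salt_shaker 0.83 [227. 368.] [0.3949 0.0957 0.    ]
teaspoon_b 0.64 [230. 364.] [0.4014 0.087  0.    ]
teaspoon_b 0.46 [465. 252.] [ 0.4761 -0.6428  0.    ]
```

```bash
python3 - <<'E'
import cv2
p=cv2.imread("pics/top0.png");cv2.imwrite("pics/t1.png",cv2.resize(p[150:350,200:467],None,fx=3,fy=3,interpolation=2))
E
```

```text
(no output)
```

View pics/t1.png

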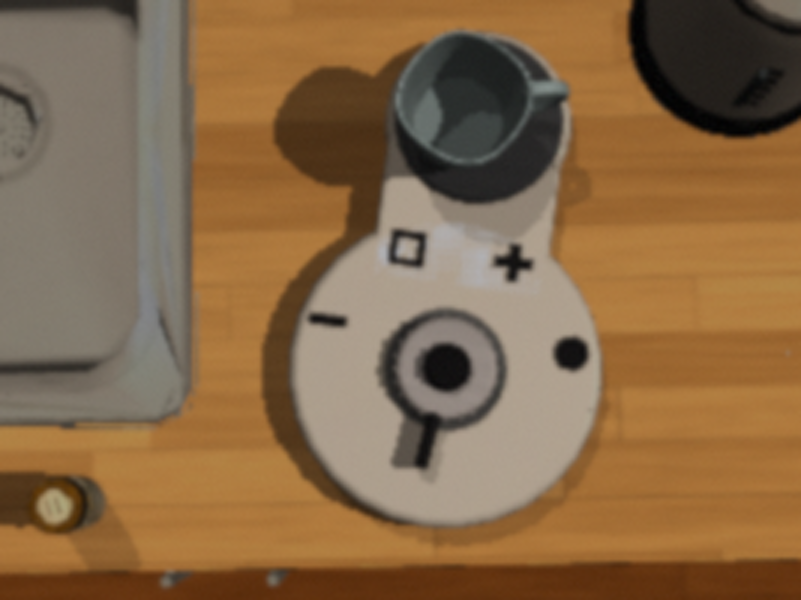

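View pics/scene0.png

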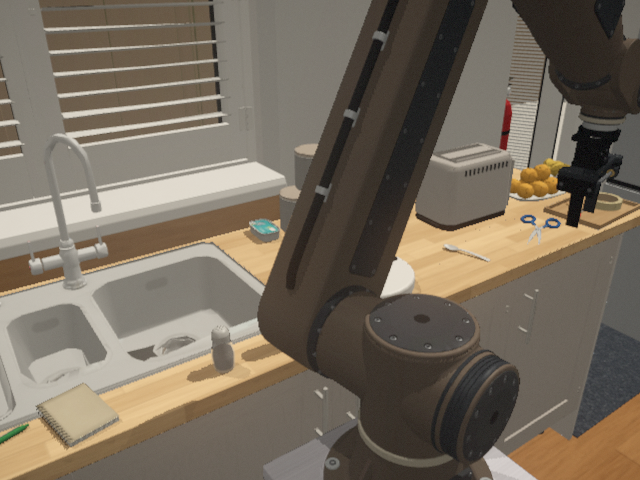

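View pics/top0.png

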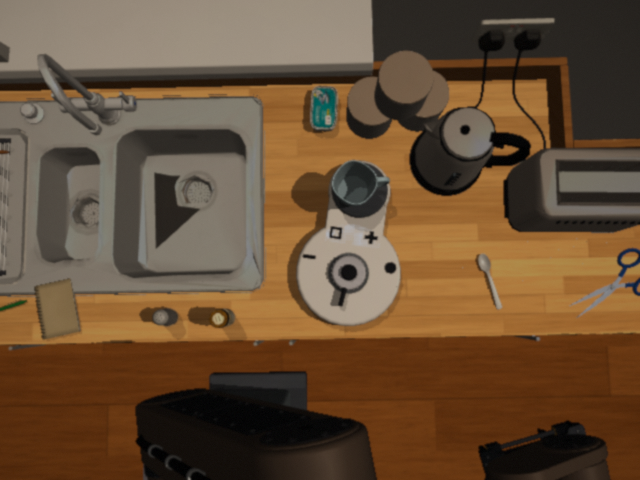

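```bash
cat >> h.py <<'E'
def fit(obs):
    # obs: {angle_deg: world xy}; key: None. -> axis xy, yaw
    from scipy.optimize import least_squares
    f=lambda q:np.concatenate([[q[0]+m[0]*np.cos(q[2])-m[1]*np.sin(q[2])-w[0],q[1]+m[0]*np.sin(q[2])+m[1]*np.cos(q[2])-w[1]] for m,w in obs])
    r=least_squares(f,[.49,-.31,-.2]);return r.x,r.fun
M={a:(.095*np.cos(np.radians(a)),.095*np.sin(np.radians(a))) for a in(-75,-25,25,75)}
E
python3 - <<'E'
from h import *
cal=viewer.get_calibration("top")
px={-75:(571,353),-25:(513,263),25:(407,248),75:(328,320)}
w=lambda p,z:world(cal,(200+p[0]/3-.33,150+p[1]/3-.33),z=z)[:2]
obs=[(M[a],w(p,.0425)) for a,p in px.items()]+[((0,0),w((444,367),.073))]
x,r=fit(obs);print(x,np.degrees(x[2]),(r*1000).round(1))
t=w((424,467),.06);print("tip",t,np.degrees(np.arctan2(*(t-x[:2])[::-1])),np.linalg.norm(t-x[:2]))
s=arm.get_state();q=s["tcp_rot"];m=R.from_quat(np.roll(q,-1)).as_matrix();print(m.round(3))
E
```

```text
[ 0.48744029 -0.30904078 -0.15890751] -9.104729572736627 [-0.5  0.1  0.2  0.1 -0.   0.3  0.4  0.8 -0.1 -1.3]
tip [ 0.41547646 -0.29190297] 166.60481779268167 0.07397632294297873
[[ 0.967  0.253  0.   ]
 [ 0.253 -0.967 -0.   ]
 [ 0.     0.    -1.   ]]
```

```bash
cat >> h.py <<'E'
AX=np.array([.4874,-.3090]);A0=np.radians(-34.1)
def pusher(phi_deg,gap=0,r=.058):
    p=np.radians(phi_deg);u=np.array([np.cos(p),np.sin(p)]);n=np.array([-u[1],u[0]])
    h=.010*abs(u[1])+.012*abs(u[0])
    e=r*u-n*(.005+h+gap);c,s=np.cos(A0),np.sin(A0)
    return AX+np.array([[c,-s],[s,c]])@e
def rows(targets,rot=None):
    s=arm.get_state();m=R.from_quat(np.roll(s["tcp_rot"],-1)).as_matrix();p=s["position"]
    print("clock",s["clock"],"pos",p.round(4),"F",s["wrist_force"].round(1),"w",s["gripper_width"],"toolx",np.degrees(np.arctan2(m[1,0],m[0,0])).round(2),"tilt",m[2].round(3))
    for t in targets:
        print(np.round(m.T@(np.array(t)-p)/.08,3),np.round(t,4));p=np.array(t)
E
python3 - <<'E'
from h import *
t=pusher(-159.3,.018);s=arm.get_state()["position"]
T=np.array([*t,.214]);print(T,np.linalg.norm(T-s))
rows([T])
m0=np.array([T-s])
# step vectors with rotation per row 8.125deg about tool z during the first 6 rows
d=(T-s)/10
for i in range(10):
    a=np.radians(14.65-8.125*min(i,6)); x=np.array([np.cos(a),np.sin(a)]);y=np.array([np.sin(a),-np.cos(a)])
    print(i,(d[:2]@x/.08).round(3),(d[:2]@y/.08).round(3))
E
```

```text
[ 0.43972982 -0.25882653  0.214     ] 0.4459682499751824
clock 1.2 pos [ 0.1582 -0.6047  0.2147] F [ 0.3 -0.9 -0.5] w 0.09490335180086727 toolx 14.65 tilt [ 0.  0. -1.]
[ 4.499 -3.292  0.008] [ 0.4397 -0.2588  0.214 ]
0 0.45 -0.329
1 0.399 -0.39
2 0.34 -0.442
3 0.274 -0.486
4 0.203 -0.519
5 0.127 -0.543
6 0.049 -0.555
7 0.049 -0.555
8 0.049 -0.555
9 0.049 -0.555
```

Call:
play_rows --pt "0 0 0.0451 0.45 -0.33 0 -1" --pt "0 0 0.0451 0.4 -0.39 0 -1" --pt "0 0 0.0451 0.34 -0.44 0 -1" --pt "0 0 0.0451 0.27 -0.49 0 -1" --pt "0 0 0.0451 0.2 -0.52 0 -1"

```text
clock: 1.7
position: [0.2994, -0.4298, 0.2148]
tcp_rot: [0.0, 0.974, -0.227, 0.0]
wrist_force: [0.5, -1.0, 0.0]
gripper_width: 0.0608
finger_force: 0.0
```

Call:
play_rows --pt "0 0 0.0451 0.13 -0.54 0 -1" --pt "0 0 0 0.05 -0.55 0 -1" --pt "0 0 0 0.05 -0.55 0 -1" --pt "0 0 0 0.05 -0.55 0 -1" --pt "0 0 0 0 0 0 -1"

```text
clock: 2.2
position: [0.4124, -0.2912, 0.2149]
tcp_rot: [-0.0, 0.957, -0.29, 0.0]
wrist_force: [-0.7, -0.1, -0.5]
gripper_width: 0.0207
finger_force: 0.0
```

```bash
python3 - <<'E'
from h import *
t=pusher(-159.3,.018);rows([[*t,.19],[*t,.053]])
p,d=viewer.camera("wrist");cv2.imwrite("pics/w0.png",p[...,::-1])
E
```

```text
clock 2.2 pos [ 0.4124 -0.2912  0.2149] F [-0.7 -0.1 -0.5] w 0.020691769863132058 toolx -33.71 tilt [ 0.    -0.001 -1.   ]
[ 0.06  -0.526  0.311] [ 0.4397 -0.2588  0.19  ]
[-1.000e-03  1.000e-03  1.712e+00] [ 0.4397 -0.2588  0.053 ]
```

View pics/w0.png

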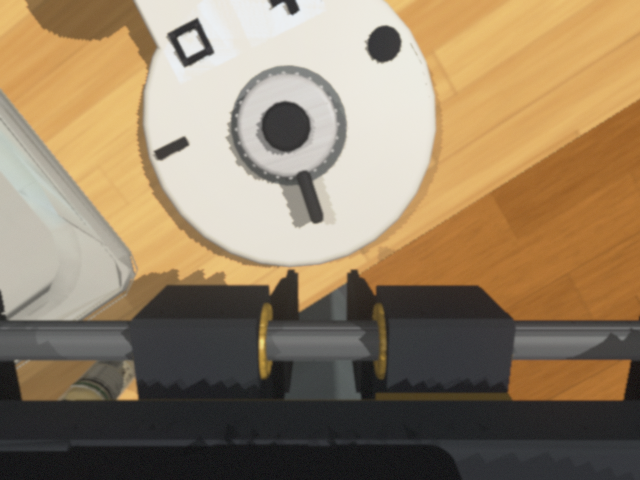

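The wrist view shows the key at (286,126), tab end at (318,218), disc (384,43), frame (190,42), bar (171,148), cross cut off at the top (285,5). I'll check the fit from here.

```bash
python3 - <<'E'
from h import *
s=arm.get_state();P=np.eye(4);P[:3,:3]=R.from_quat(np.roll(s["tcp_rot"],-1)).as_matrix();P[:3,3]=s["position"]
cal=viewer.get_calibration("wrist");C=P@cal["tool_from_camera"];print(C.round(3))
w=lambda p,z:world(cal,p,z=z,pose=C)[:2]
px={-75:(384,43),25:(190,42),75:(171,148)}
x,r=fit([(M[a],w(p,.0425)) for a,p in px.items()]+[((0,0),w((286,126),.073))]);print(x,np.degrees(x[2]),(r*1000).round(1))
t=w((318,218),.065);print(t,np.degrees(np.arctan2(*(t-x[:2])[::-1])))
E
```

```text
[[-0.556  0.807  0.2    0.467]
 [-0.831 -0.54  -0.133 -0.329]
 [ 0.001 -0.24   0.971  0.385]
 [ 0.     0.     0.     1.   ]]
[ 0.48673087 -0.31063169 -0.15600597] -8.938483765358669 [-0.  -0.3 -0.2 -0.  -0.  -0.1  0.2  0.4]
[ 0.41703529 -0.29172362] 164.82128690648798
```

Call:
play_rows --pt "0 0 0 0.06 -0.53 0 -1" --pt "0 0 0 0 0 0.3 -1" --pt "0 0 0 0 0 0 -1"

```text
clock: 2.55
position: [0.4369, -0.2618, 0.1888]
tcp_rot: [-0.001, 0.956, -0.292, -0.002]
wrist_force: [0.5, -0.9, 0.1]
gripper_width: 0.0004
finger_force: 0.0
```

Call:
play_rows --pt "0 0 0 0 0 0.55 -1" --pt "0 0 0 0 0 0.55 -1" --pt "0 0 0 0 0 0.4 -1" --pt "0 0 0 0 0 0.2 -1" --pt "0 0 0 0 0 0 -1"

```text
clock: 3.05
position: [0.4366, -0.2629, 0.0533]
tcp_rot: [-0.001, 0.956, -0.293, -0.002]
wrist_force: [0.2, 0.1, 0.4]
gripper_width: 0.0007
finger_force: 0.0
```

```bash
sed -i 's/^AX=.*/AX=np.array([.4871,-.3098]);A0=np.radians(-34.0)/' h.py; python3 - <<'E'
from h import *
rows([[*pusher(a),.053] for a in range(-159,1,12)]+[[*pusher(0),.053]])
E
```

```text
clock 3.05 pos [ 0.4366 -0.2629  0.0533] F [0.2 0.1 0.4] w 0.0006859069297417096 toolx -34.06 tilt [-0.003 -0.    -1.   ]
[0.086 0.162 0.003] [ 0.435  -0.2775  0.053 ]
[ 0.018  0.151 -0.   ] [ 0.4295 -0.2883  0.053 ]
[ 0.053  0.151 -0.   ] [ 0.4262 -0.3007  0.053 ]
[ 0.091  0.141 -0.   ] [ 0.4259 -0.3141  0.053 ]
[ 0.127  0.121 -0.   ] [ 0.4289 -0.3278  0.053 ]
[ 0.157  0.09  -0.001] [ 0.4353 -0.3408  0.053 ]
[ 0.163  0.051 -0.001] [ 0.4438 -0.3515  0.053 ]
[ 0.13   0.023 -0.   ] [ 0.4514 -0.3589  0.053 ]
[ 0.14  -0.002 -0.   ] [ 0.4608 -0.365   0.053 ]
[ 0.145 -0.033 -0.001] [ 0.4719 -0.3694  0.053 ]
[ 0.142 -0.067 -0.   ] [ 0.4843 -0.3713  0.053 ]
[ 0.13  -0.102 -0.   ] [ 0.4975 -0.3703  0.053 ]
[ 0.107 -0.135 -0.   ] [ 0.5107 -0.3662  0.053 ]
[ 0.074 -0.163 -0.   ] [ 0.5229 -0.3587  0.053 ]
[ 0.012 -0.044 -0.   ] [ 0.5257 -0.3563  0.053 ]
```

Call:
play_rows --pt "0 0 0 0.08 0.16 0 -1" --pt "0 0 0 0.02 0.15 0 -1" --pt "0 0 0 0.05 0.15 0 -1" --pt "0 0 0 0.09 0.14 0 -1" --pt "0 0 0 0.13 0.12 0 -1"

```text
clock: 3.55
position: [0.4298, -0.3276, 0.0551]
tcp_rot: [-0.0, 0.956, -0.292, -0.0]
wrist_force: [-0.1, 4.3, 0.3]
gripper_width: 0.0004
finger_force: 1.5
```

Call:
play_rows --pt "0 0 0 0.16 0.09 0 -1" --pt "0 0 0 0.16 0.05 0 -1" --pt "0 0 0 0.13 0.02 0 -1" --pt "0 0 0 0.14 0 0 -1" --pt "0 0 0 0 0 0 -1"

```text
clock: 4.05
position: [0.4634, -0.3646, 0.0546]
tcp_rot: [0.001, 0.956, -0.292, 0.001]
wrist_force: [0.3, 0.5, 0.1]
gripper_width: 0.0003
finger_force: 0.0
```

```bash
python3 - <<'E'
from h import *
rows([[*pusher(a),.053] for a in (-51,-39,-27,-18,-12)])
p,d=viewer.camera("wrist");cv2.imwrite("pics/w1.png",p[...,::-1])
E
```

```text
clock 4.05 pos [ 0.4634 -0.3646  0.0546] F [0.3 0.5 0.1] w 0.00032313989343451724 toolx -33.95 tilt [ 0.002  0.001 -1.   ]
[ 0.122 -0.01   0.02 ] [ 0.4719 -0.3694  0.053 ]
[ 0.142 -0.067  0.   ] [ 0.4843 -0.3713  0.053 ]
[ 0.13  -0.102  0.   ] [ 0.4975 -0.3703  0.053 ]
[ 0.083 -0.099  0.   ] [ 0.5074 -0.3675  0.053 ]
[ 0.046 -0.075  0.   ] [ 0.5139 -0.3646  0.053 ]
```

View pics/w1.png

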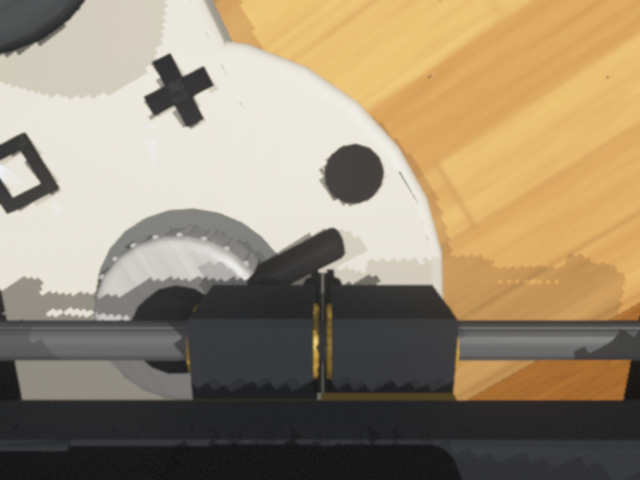

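The tab (end near (330,240)) now points just short of the disc (354,173). The push works, so I'll go on towards the cross at (178,90).

Call:
play_rows --pt "0 0 0 0.12 -0.01 0.02 -1" --pt "0 0 0 0.14 -0.07 0 -1" --pt "0 0 0 0.13 -0.1 0 -1" --pt "0 0 0 0.08 -0.1 0 -1" --pt "0 0 0 0 0 0 -1"

```text
clock: 4.6
position: [0.5077, -0.3654, 0.053]
tcp_rot: [0.0, 0.957, -0.291, 0.001]
wrist_force: [-0.2, -0.2, 0.5]
gripper_width: 0.0003
finger_force: 0.0
```

```bash
python3 - <<'E'
from h import *
rows([[*pusher(a),.053] for a in (-12,-6,-3,0)])
p,d=viewer.camera("wrist");cv2.imwrite("pics/w2.png",p[...,::-1])
E
```

```text
clock 4.6 pos [ 0.5077 -0.3654  0.053 ] F [-0.2 -0.2  0.5] w 0.00030628899253202585 toolx -33.89 tilt [ 0.002  0.    -1.   ]
[ 0.058 -0.051  0.001] [ 0.5139 -0.3646  0.053 ]
[ 0.037 -0.081  0.   ] [ 0.52   -0.3609  0.053 ]
[ 0.015 -0.043  0.   ] [ 0.5229 -0.3587  0.053 ]
[ 0.013 -0.044  0.   ] [ 0.5257 -0.3563  0.053 ]
```

View pics/w2.png

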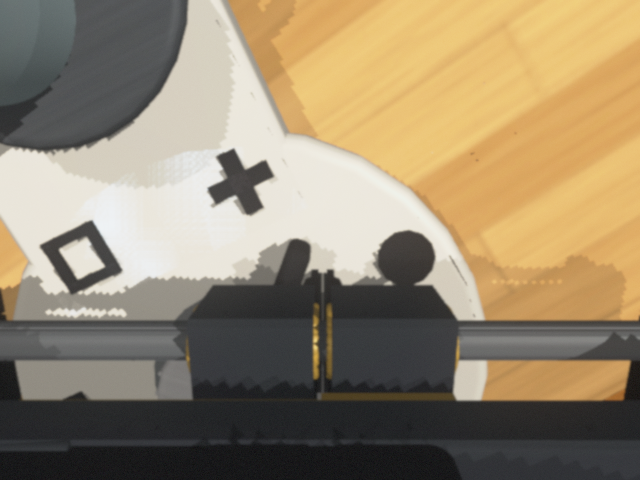

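```bash
cat >> h.py <<'E'
def wang(px,z):
    s=arm.get_state();P=np.eye(4);P[:3,:3]=R.from_quat(np.roll(s["tcp_rot"],-1)).as_matrix();P[:3,3]=s["position"]
    cal=viewer.get_calibration("wrist");t=world(cal,px,z=z,pose=P@cal["tool_from_camera"])[:2]
    d=t-AX;return t.round(4),np.degrees(np.arctan2(d[1],d[0])-A0).round(1),np.linalg.norm(d).round(4)
E
python3 - <<'E'
from h import *
print(wang((300,242),.067),wang((300,247),.067),"cross",wang((240,182),.0425),"disc",wang((406,258),.0425))
E
```

```text
(array([ 0.5346, -0.3727]), np.float64(-18.9), np.float64(0.0788)) (array([ 0.533 , -0.3716]), np.float64(-19.4), np.float64(0.0769)) cross (array([ 0.5662, -0.3619]), np.float64(0.6), np.float64(0.0947)) disc (array([ 0.4977, -0.4032]), np.float64(-49.6), np.float64(0.094))
```

Call:
play_rows --pt "0 0 0 0.05 -0.05 0 -1" --pt "0 0 0 0.04 -0.08 0 -1" --pt "0 0 0 0.015 -0.045 0 -1" --pt "0 0 0 0.01 -0.045 0 -1" --pt "0 0 0 0 0 0 -1"

```text
clock: 5.15
position: [0.5238, -0.356, 0.0531]
tcp_rot: [0.0, 0.956, -0.292, 0.0]
wrist_force: [-0.3, -0.4, 0.9]
gripper_width: 0.0006
finger_force: 0.0
```

```bash
python3 - <<'E'
from h import *
rows([[*pusher(a),.053] for a in (0,2)])
p,d=viewer.camera("wrist");cv2.imwrite("pics/w3.png",p[...,::-1])
E
```

```text
clock 5.15 pos [ 0.5238 -0.356   0.0531] F [-0.3 -0.4  0.9] w 0.0005646581444691607 toolx -33.94 tilt [ 0. -0. -1.]
[ 0.021 -0.01   0.001] [ 0.5257 -0.3563  0.053 ]
[ 0.007 -0.021  0.   ] [ 0.5271 -0.3552  0.053 ]
```

View pics/w3.png

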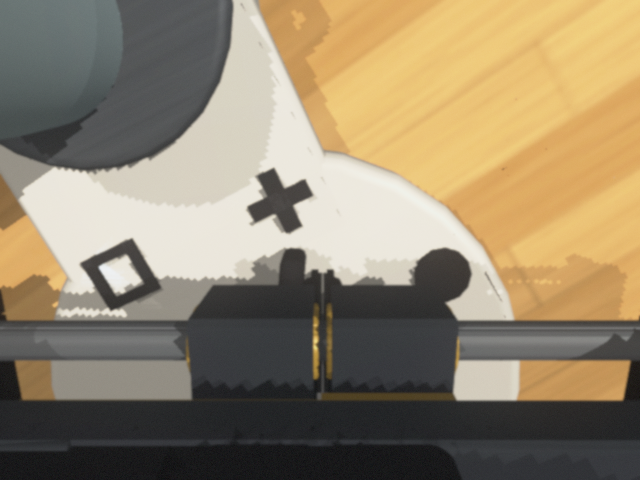

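```bash
python3 - <<'E'
from h import *
print(wang((293,251),.067),"cross",wang((280,201),.0425),"disc",wang((443,275),.0425))
E
```

```text
(array([ 0.5499, -0.3591]), np.float64(-4.1), np.float64(0.0798)) cross (array([ 0.5667, -0.362 ]), np.float64(0.7), np.float64(0.0952)) disc (array([ 0.4981, -0.4035]), np.float64(-49.3), np.float64(0.0943))
```

Tab end at (293,251) against the cross at (280,201): still about 5° short, so I push 5 mm more.

Call:
play_rows --pt "0 0 0 0.01 -0.03 0 -1" --pt "0 0 0 0.01 -0.03 0 -1" --pt "0 0 0 0 0 0 -1" --pt "0 0 0 0 0 0 -1"

```text
clock: 5.6
position: [0.5276, -0.3533, 0.0531]
tcp_rot: [0.0, 0.956, -0.292, 0.0]
wrist_force: [-0.8, 0.1, 0.2]
gripper_width: 0.0003
finger_force: 0.0
```

```bash
python3 - <<'E'
from h import *
rows([[*AX,.053]])
p,d=viewer.camera("wrist");cv2.imwrite("pics/w4.png",cv2.resize(p[150:300,180:420,::-1],None,fx=3,fy=3))
E
```

```text
clock 5.6 pos [ 0.5276 -0.3533  0.0531] F [-0.8  0.1  0.2] w 0.0002894970648689798 toolx -33.96 tilt [ 0.001 -0.    -1.   ]
[-0.724 -0.168  0.001] [ 0.4871 -0.3098  0.053 ]
```

View pics/w4.png

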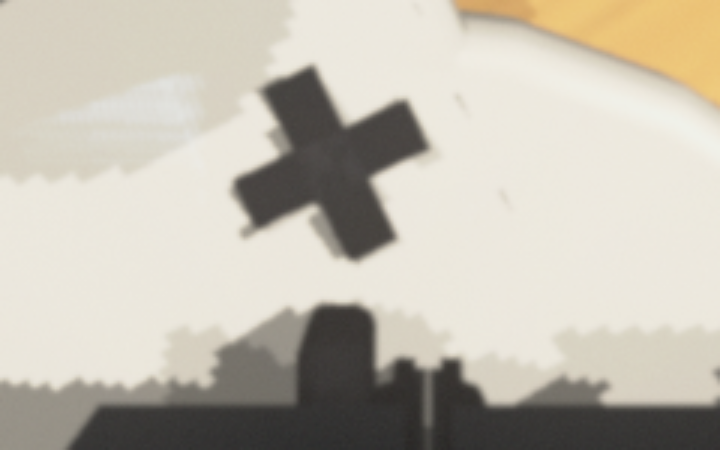

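```bash
python3 - <<'E'
from h import *
print(wang((294,252),.067),"cross",wang((291,205.3),.0425))
E
```

```text
(array([ 0.5532, -0.3563]), np.float64(-1.1), np.float64(0.0808)) cross (array([ 0.5663, -0.362 ]), np.float64(0.6), np.float64(0.0949))
```

Call:
play_rows --pt "0 0 0 0 0.15 0 -1" --pt "0 0 0 0 0.1 0 -1" --pt "0 0 0 0 0 -0.5 -1" --pt "0 0 0 0 0 -0.6 -1" --pt "0 0 0 -0.4 -0.2 -0.3 -1"

```text
clock: 6.15
position: [0.4999, -0.3422, 0.1683]
tcp_rot: [0.001, 0.956, -0.293, 0.003]
wrist_force: [-0.3, 1.1, -0.2]
gripper_width: 0.0004
finger_force: 0.0
```

Call:
play_rows --pt "0 0 0 -0.4 -0.2 0 -1" --pt "0 0 0 -0.5 0 0 -1" --pt "0 0 0 -0.4 0 0 -1" --pt "0 0 0 0 0 0 -1" --pt "0 0 0 0 0 0 -1"

```text
clock: 6.65
position: [0.4214, -0.2681, 0.1656]
tcp_rot: [0.0, 0.956, -0.292, 0.001]
wrist_force: [0.5, -0.3, -0.7]
gripper_width: 0.0007
finger_force: 0.0
```

```bash
python3 - <<'E'
from h import *
rows([[*AX,.1]])
p,d=viewer.camera("wrist");cv2.imwrite("pics/w5.png",p[...,::-1])
E
```

```text
clock 6.65 pos [ 0.4214 -0.2681  0.1656] F [ 0.5 -0.3 -0.7] w 0.0007299291756314011 toolx -34.0 tilt [ 0.002  0.    -1.   ]
[ 0.971 -0.027  0.822] [ 0.4871 -0.3098  0.1   ]
```

View pics/w5.png

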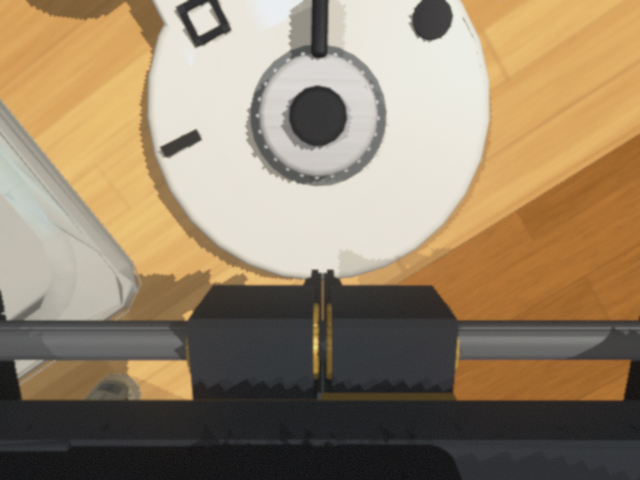

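```bash
python3 - <<'E'
from h import *
print("key",wang((318,116),.073),"fin",wang((320,45),.067),wang((320,5),.067),"disc",wang((432,18),.0425),"frame",wang((203,20),.0425))
E
```

```text
key (array([ 0.488, -0.309]), np.float64(77.5), np.float64(0.0012)) fin (array([ 0.5208, -0.3326]), np.float64(-0.1), np.float64(0.0407)) (array([ 0.5385, -0.3446]), np.float64(-0.1), np.float64(0.0621)) disc (array([ 0.4981, -0.4029]), np.float64(-49.3), np.float64(0.0937)) frame (array([ 0.5784, -0.2819]), np.float64(51.0), np.float64(0.0955))
```

Call:
play_rows --pt "0 0 0 0.48 -0.01 0.3 -1" --pt "0 0 0 0.49 -0.01 0.3 -1" --pt "0 0 0 0 0 0.2 -1" --pt "0 0 0 0 0 0 -1" --pt "0 0 0 0 0 0 -1"

```text
clock: 7.2
position: [0.4866, -0.3096, 0.1008]
tcp_rot: [-0.0, 0.956, -0.292, -0.0]
wrist_force: [1.2, 0.4, 0.5]
gripper_width: 0.0007
finger_force: 0.0
```

Call:
play_rows --pt "0 0 0 0 0 0.25 -1" --pt "0 0 0 0 0 0.1 -1" --pt "0 0 0 0 0 0.05 -1" --pt "0 0 0 0 0 0.02 -1" --pt "0 0 0 0 0 0 -1"

```text
clock: 7.7
position: [0.4865, -0.3094, 0.0681]
tcp_rot: [0.0, 0.956, -0.292, 0.0]
wrist_force: [-3.0, 2.2, 2.9]
gripper_width: 0.0004
finger_force: 1.7
```

Call:
play_rows --pt "0 0 0 0 0 0.02 -1" --pt "0 0 0 0 0 0.015 -1" --pt "0 0 0 0 0 0 -1" --pt "0 0 0 0 0 0 -1"

```text
clock: 8.1
position: [0.4867, -0.3095, 0.0668]
tcp_rot: [0.0, 0.956, -0.292, 0.001]
wrist_force: [-7.1, 2.7, 23.7]
gripper_width: 0.0005
finger_force: 11.7
```

Fully down (24 N, at its stop). I'll release it and check.

Call:
play_rows --pt "0 0 0 0 0 -0.1 -1" --pt "0 0 0 0 0 -0.4 -1" --pt "0 0 0 0 0 -0.6 -1" --pt "0 0 0 -0.5 0 -0.2 -1" --pt "0 0 0 -0.5 0 0 -1"

```text
clock: 8.6
position: [0.4206, -0.265, 0.1711]
tcp_rot: [0.001, 0.956, -0.292, 0.003]
wrist_force: [0.4, -0.9, -0.4]
gripper_width: 0.0006
finger_force: 0.0
```

Call:
play_rows --pt "0 0 0 0 0 0 -1" --pt "0 0 0 0 0 0 -1" --pt "0 0 0 0 0 0 -1"

```text
clock: 8.9
position: [0.4211, -0.2653, 0.1689]
tcp_rot: [0.0, 0.956, -0.292, 0.001]
wrist_force: [0.5, 0.6, -0.5]
gripper_width: 0.0005
finger_force: 0.0
```

```bash
python3 - <<'E'
from h import *
rows([[*AX,.1]])
p,d=viewer.camera("wrist");cv2.imwrite("pics/w6.png",p[...,::-1])
E
```

```text
clock 8.9 pos [ 0.4211 -0.2653  0.1689] F [ 0.5  0.6 -0.5] w 0.0005037567845392676 toolx -33.96 tilt [ 0.001  0.    -1.   ]
[ 0.993 -0.     0.862] [ 0.4871 -0.3098  0.1   ]
```

View pics/w6.png

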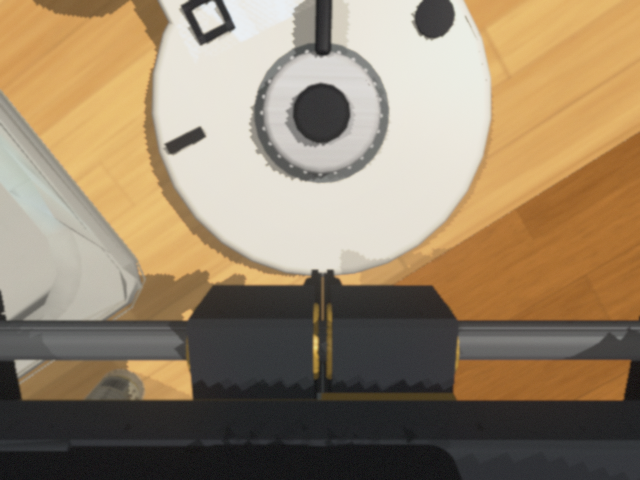

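The tab still runs straight up at column 323 from the key (322,113), so the selector hasn't moved. The key is up and the gripper is clear.

```bash
python3 -c "
from bench import arm
print(arm.job_done())"
```

```text
the job is handed in; nothing more can be done
None
```

The job is handed in: the tab was pushed round to point at the cross (about 1° off by my measurement), the start key was pressed to its stop and released, and the gripper was clear of everything; no verdict was returned.

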